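# Reseat a sample tube under a photometer's latched lid

### The job

The tube photometer has refused its sample because the capped tube stands proud in its well: press the black release tab in front of the grey lid so that the lid springs up, push the lid right back until it rests on its stop, and press the tube's cap straight down until the tube is fully home. Then swing the lid forward again and press it down until the tab's hook latches it, and move clear. Do it all by touching and pushing with the fingers: do not grip the tube or draw it upwards, and leave the other things on the bench where they are.

Things in the scene. Friction and masses are not known exactly. Their poses are not given: they have to be found in the camera images.
- reader: Tube photometer: white bench instrument, does not shift, 216 mm deep (x), 150 wide (y), 110 high to its flat deck. Origin: centre of its underside on the bench; x points from its sloping display front (towards the robot) to its back, y to its left, z up. On the deck from the front: black release tab, grey lid (80 deep, 88 wide, 22 high; covers x = -22 to +58 mm when shut), hinge lugs.
- tab_pad (a point): Pressing point on top of the release tab's black thumb pad (44 mm wide, 38 deep; the point lies 10 mm behind its front edge). At rest 123 mm above the bench, 37 mm in front of the lid's front face. Its axes turn with the tab (x to the instrument's back, y to its left).
- tab (a joint): Rocking of the release tab, rad: 0 at rest, 0.28 pressed right down. The hook lets go of the lid at about 0.12. The point tab_pad goes down about 9 mm in all against a light spring, 0.5 N at first and 2 N at the bottom. It springs back when released.
- lid_hinge (a point): Middle of the lid's hinge axis (along the instrument's y), 65 mm behind reader's origin and 120 mm above the bench. Its axes turn with the lid (x points back and z up while the lid is shut).
- lid_front (a point): Middle of the lid's front face, 87 mm in front of the hinge; moves and turns with the lid. The lid is a hollow hood with 3 mm walls, from 10 mm below this point to 12 mm above it, with a small catch lip (30 mm wide, 5 mm out) low on its front. With the lid fully back this point is 82 mm above and 31 mm behind the hinge.
- lid (a joint): Angle of the lid, rad: 0 shut (latched: under 0.02), 1.92 fully open on its stop. Freed, a weak spring lifts it in 0.5 s to 1.05, where it rests; it acts no farther. Pushed past 1.6 the 60 g lid falls to its stop and stays, short of that it sinks to 1.05. Pressed down from 1.05 it yields under 2 N at its front edge; the last 8 mm, over the hook, take about 5 N. Unlatched, it lifts again.
- cap_top (a point): Centre of the flat top of the sample tube's green screw cap (20 mm across, 16 high). The tube stands upright in the well under the lid, 22 mm behind reader's origin and 42 mm in front of the hinge. Standing proud, the cap's top is 119 to 122 mm above the bench; fully home it is 112 mm.
- seat (a joint): How far the tube has been pressed into its well, m: 0 to 0.003 at the start, 0.010 fully home on its stop; negative when drawn out. A rubber ring holds it: about 4 N to push, and it stays where it is left.
- cryo: Bystander: a closed grey box 77 x 77 mm, 52 mm high, left of the instrument. Origin: centre of its underside.
- dishes: Bystander: two stacked petri dishes, 62 mm across, 29 mm high together. Origin: centre of the underside.
- stopclock: Bystander: a small bench timer, 62 x 62 mm, 16 mm high, near the front left. Origin: centre of its underside.
- pipette: Bystander: a micropipette lying on the bench in front of or right of the instrument, 242 mm long (its y), 30 mm high. Origin: middle of its underside.
- flask: Bystander: a small brown bottle with black cap, 48 mm across, 100 mm high, far left of the instrument. Origin: centre of its underside.
- pen: Bystander: a marker pen 135 mm long lying on the notebook at the left. Origin: middle of its underside.

How it is judged:
By the outcome, as a careful person would: the job done as asked, in the order asked, and still so for the second after the job is handed in, with the robot touching nothing.
It also fails if it takes over 54 s, if anything falls off the work surface, if the arm or the gripper's body presses on something with over 40 N, if the wrist force passes 120 N, or if a joint passes its speed limit or range.

### The arm

A 6-joint arm with a two-finger parallel gripper is mounted at the origin on a cart in front of the work surface, level with it; the furniture and walls round the work are solid. World frame = base frame: x ahead of the robot, y to its left, z up, the work surface at z = 0. Lengths are in m, angles in rad, forces in N, time in s.
With the tool pointing down it reaches from about 0.4 to 0.825 m from the base axis. Payload 7 kg.
Tool frame: the origin (TCP) lies on the centre line of the jaws, within the pads' length; the fingertips stand tip_reach ahead of it and the grasp point (between the pads) is the TCP (tip_reach is the distance from the TCP to the fingertips, in m); z points along the fingers, y is the line along which they close (so a half turn about z gives the same grasp; the last joint's range is limited). The gripper opens to 88 mm and grips with 3 to 60 N. Pads are 19 mm wide; open, the fingers measure 130 mm over their backs; the gripper's body (78 mm by 193 mm) begins 47 mm behind the grasp point.
Start: joints at [1.399, 0.359, 0.012, 0, -1.224, -0.288], TCP at [0.3, 0.605, 0.246] pointing down, gripper open.
Joint ranges: [-3.07, 3.07], [-1.43, 2.12], [-1.02, 1.25], [-3.03, 1.67], [-3.05, -0], [-3.03, 3.03]. Speed limits (rad/s): [2.39, 2.39, 3.01, 3.14, 3.14, 3.14].

### API

Orientations are given as [roll, pitch, yaw] about the fixed x, y, z axes, in that order (R = Rz(yaw) Ry(pitch) Rx(roll)).
In Python, from station import get_state, grab_frame, calibration, job_done, find_in, mark_of, tip_reach gives the robot as it stands.
- The arm moves only by the shell command python3 -m handwheel 'ROWS' [OPENING] [FORCE]. ROWS is JSON, a list of rows, each an object with "delta_pos": the shift along the world's x, y, z in units of 30 mm (1.0 is 30 mm), a list of three; "dr": the turn, a rotation vector about the world's x, y, z in degrees, a list of three. In form: [{"delta_pos": [tx, ty, tz], "dr": [rx, ry, rz]}, ...]. A call has 1 to 10 rows; each row shifts and turns the commanded pose from where the row before left it; what a row does not reach is not made up. A row lasts 1/10 s, in which the tool goes at most 50 mm and 8.59 degrees, less where a joint would pass 70% of its speed; a pose out of reach is approached as far as the arm can. A call is refused whole if a number of a shift passes 1 or a number of a turn 8.59, either way. A call with a gripper value outside its range is refused whole. OPENING is the closure, from -1 (fully open) to 1 (shut), set as the call begins (- or left out, the last holds). The fingers move at their own pace and stop on an object; FORCE is the grip in N (left out, the last holds). Time passes only in rows, so rows that do not move let the fingers close. It gives the time, the measured TCP pose, the force, the opening and the grip force at its end, in the units of the state.
- get_state(): the state, without advancing time (a new reading comes with each control period).
- grab_frame(name): name is "scene" or "top" or "wrist"; returns the picture (400x640x3 uint8, red, green, blue); there is no depth.
- calibration(name): a dict with "fx", "fy", "cx", "cy" (pixels), "k1" (the pictures are not rectified: a ray, as slopes to the right and down, at radius r is drawn at 1 + k1 r^2 times it, then the intrinsics apply), "extrinsics" (4x4, takes a point from world to camera coordinates). Camera axes: x right, y down, z forward; pixel columns grow to the right and rows downward; lengths in m; the calibration is good to about 2 mm. A picture is of the moment at which its call begins: read the wrist's pose just before it. calibration takes no time and is no camera call; for the wrist camera it gives the pose at the moment of the call.
- job_done(): hands the job in; it is judged then, once.
Trained networks look in the newest picture that a camera, given by its name, has taken for a name from the list of things; names that differ only in an ending like _2 or _b are one class to them, and where a whole thing is asked for, a point or a joint stands for the part that bears it (a point fixed in the world has none). Each returns a list of dicts, best first, with "conf" (0 to 1); they miss things now and then, are a little off and sometimes report something else, mostly with a low value. They report only what shows in the picture. A call takes as long as a camera call.
- find_in(camera, query): "location" ([column, row] in pixels, amid what is visible of it).
- mark_of(camera, query): "location" ([column, row] in pixels: a listed point, or the origin of a listed thing).
The state is a dict: "t": time; "q": joint angles; "qd": joint speeds; "joint_efforts": joint torques, N m; "eef_pos": TCP position; "ee_rot": TCP orientation; "force": force on the tool from outside, world axes, zero at the start; "moment": the same for the moment, N m; "width": finger opening in m; "gripper_force": force on a finger pad.
Only numpy, scipy, OpenCV 4.12 (cv2) and the standard library are available. Lean on these libraries where they do the work, as an engineer would, in place of code of your own. Each camera call takes 0.05 s, during which the arm holds its last target. There are 200 camera calls.

## Working session

There is one attempt and no reset: what is moved stays moved. The work goes in short steps, Python scripts to look and compute and a shell command to move; the robot and the scene stay as the last step left them, time stands still between calls to the robot, and variables do not carry over. Pictures are saved under pics/ and viewed, at most 10 in all, crops included, and the job is handed in when it is done.

```bash
mkdir -p pics; cat > h.py <<'E'
import numpy as np, cv2, json
from station import *
def ray(cam,px,c=None):
    c=c or calibration(cam)
    K=np.array([[c['fx'],0,c['cx']],[0,c['fy'],c['cy']],[0,0,1]],float)
    # r drawn = s*(1+k1 r^2)
    u=cv2.undistortPoints(np.array([[px]],float),K,np.array([c['k1'],0,0,0.]))[0,0]
    E=np.array(c['extrinsics']);R=E[:3,:3];t=E[:3,3]
    return -R.T@t, R.T@np.array([u[0],u[1],1])
def atz(cam,px,z,c=None):
    o,d=ray(cam,px,c); return o+d*(z-o[2])/d[2]
def proj(cam,P,c=None):
    c=c or calibration(cam);E=np.array(c['extrinsics'])
    K=np.array([[c['fx'],0,c['cx']],[0,c['fy'],c['cy']],[0,0,1]],float)
    return cv2.projectPoints(np.atleast_2d(P).astype(float),cv2.Rodrigues(E[:3,:3])[0],E[:3,3],K,np.array([c['k1'],0,0,0.]))[0][:,0]
def snap(cam,name):
    im=grab_frame(cam); cv2.imwrite('pics/'+name,im[...,::-1]); return im
E
python3 - <<'E'
from h import *
s=get_state();print({k:np.round(v,3).tolist() for k,v in s.items()},tip_reach if not callable(tip_reach) else tip_reach())
for cam in ['top','scene']:
    snap(cam,cam+'0.png')
    print(cam,np.round(ray(cam,(320,200))[0],3))
    for q,z in [('reader',0),('tab_pad',.123),('lid_front',.12),('lid_hinge',.12),('cryo',0),('pipette',0),('flask',0),('stopclock',0),('dishes',0)]:
        r=mark_of(cam,q)
        for d in r[:2]: print(q,round(d['conf'],2),np.round(d['location'],1),np.round(atz(cam,d['location'],z),3))
E
```

```text
{'t': 0.0, 'q': [1.399, 0.359, 0.011, -0.0, -1.224, -0.288], 'qd': [-0.001, 0.0, 0.003, -0.002, -0.002, 0.0], 'joint_efforts': [-0.002, -58.271, 29.306, 6.998, 0.007, -0.0], 'eef_pos': [0.299, 0.604, 0.245], 'ee_rot': [3.14, -0.0, -0.46], 'force': [-0.078, 0.805, -0.134], 'moment': [0.018, 0.004, 0.012], 'gripper_force': 0.0, 'width': 0.088} 0.019
top [0.302 0.27  1.386]
reader 0.63 [343.  203.5] [0.51  0.173 0.   ]
tab_pad 0.53 [341.6 213.9] [0.46  0.186 0.123]
lid_front 0.82 [342.1 204.3] [0.489 0.184 0.12 ]
lid_hinge 0.69 [345.4 172.4] [0.588 0.173 0.12 ]
cryo 0.87 [284.8 186.5] [0.566 0.366 0.   ]
pipette 0.71 [424.6 201.9] [ 0.516 -0.099  0.   ]
flask 0.48 [222.5 201.8] [0.514 0.57  0.   ]
stopclock 0.7 [293.4 255.3] [0.339 0.335 0.   ]
dishes 0.6 [243.2 174.7] [0.605 0.505 0.   ]
scene [-0.019 -0.387  1.058]
reader 0.73 [347.3 224.5] [0.52  0.193 0.   ]
tab_pad 0.79 [332.6 212.2] [0.454 0.178 0.123]
lid_front 0.79 [339.8 202.6] [0.489 0.192 0.12 ]
lid_hinge 0.65 [366.9 188. ] [0.576 0.186 0.12 ]
lid_hinge 0.57 [259.5 225.7] [0.29 0.26 0.12]
cryo 0.59 [317.  182.6] [0.551 0.368 0.   ]
pipette 0.83 [422.2 297.2] [ 0.518 -0.091  0.   ]
pipette 0.29 [259.4 224.7] [0.331 0.346 0.   ]
flask 0.61 [265.  153.1] [0.501 0.569 0.   ]
dishes 0.84 [300.2 155.2] [0.582 0.492 0.   ]
```

View pics/top0.png

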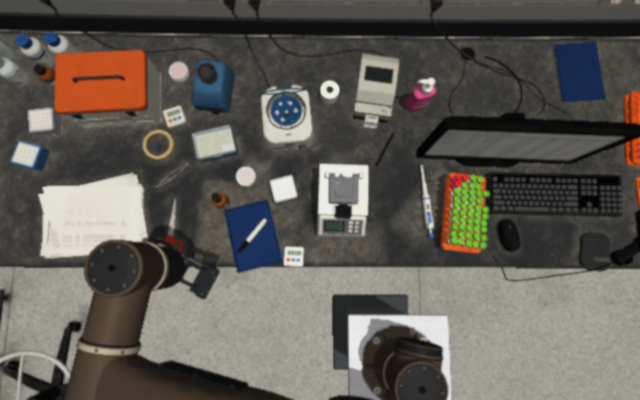

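View pics/scene0.png

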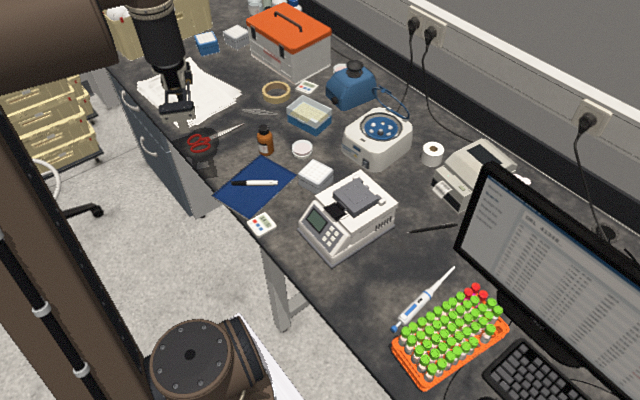

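The top view shows the reader at about (343,200), with its tab at (343,211) and lid at (345,189). The lid is shut and there are no obstacles on the way. I'll move over it with the gripper closed.

```bash
python3 -m handwheel '[{"delta_pos":[0.2,-1,0.1],"dr":[0,0,2.6]},{"delta_pos":[0.2,-1,0.1],"dr":[0,0,2.6]},{"delta_pos":[0.2,-1,0.1],"dr":[0,0,2.6]},{"delta_pos":[0.2,-1,0.1],"dr":[0,0,2.6]},{"delta_pos":[0.2,-1,0.1],"dr":[0,0,2.6]},{"delta_pos":[0.2,-1,0.1],"dr":[0,0,2.6]},{"delta_pos":[0.2,-1,0.1],"dr":[0,0,2.6]},{"delta_pos":[0.2,-1,0.1],"dr":[0,0,2.6]},{"delta_pos":[0.2,-1,0.1],"dr":[0,0,2.6]},{"delta_pos":[0.2,-1,0.1],"dr":[0,0,2.6]}]' 1 10
python3 -m handwheel '[{"delta_pos":[0.4,-1,0],"dr":[0,0,0]},{"delta_pos":[0.4,-1,0],"dr":[0,0,0]},{"delta_pos":[0.4,-1,0],"dr":[0,0,0]},{"delta_pos":[0.4,-1,0],"dr":[0,0,0]},{"delta_pos":[0,0,0],"dr":[0,0,0]},{"delta_pos":[0,0,0],"dr":[0,0,0]}]'
python3 - <<'E'
from h import *
s=get_state();c=calibration('wrist')
print(s['t'],s['eef_pos'],s['ee_rot'],s['width'],s['force'])
snap('wrist','w1.png'); print(np.round(ray('wrist',(320,200),c),3))
for q,z in [('tab_pad',.123),('lid_front',.12),('lid_hinge',.12),('reader',0)]:
    for d in mark_of('wrist',q)[:2]: print(q,round(d['conf'],2),np.round(d['location'],1),np.round(atz('wrist',d['location'],z,c),3))
E
```

```text
t: 2.0
eef_pos: [0.3596, 0.3036, 0.2759]
ee_rot: [-3.141, -0.0, -0.004]
force: [1.2, -0.7, -0.4]
width: 0.0129
gripper_force: 0.0
t: 2.6
eef_pos: [0.4078, 0.1843, 0.2758]
ee_rot: [-3.141, -0.0, -0.008]
force: [1.1, -0.7, -0.9]
width: 0.0003
gripper_force: 0.0
2.6 [0.40775026 0.18434624 0.27579935] [-3.14103049e+00 -4.16615785e-04 -7.91589427e-03] 0.0002523357274463143 [ 1.06987746 -0.74218258 -0.93370204]
[[ 0.486  0.183  0.415]
 [-0.276  0.01  -0.961]]
tab_pad 0.74 [322.6 144.6] [0.454 0.183 0.123]
tab_pad 0.54 [170.6  56.4] [0.531 0.313 0.123]
lid_front 0.97 [324.   98.9] [0.494 0.181 0.12 ]
reader 0.85 [323.7  83. ] [0.516 0.181 0.   ]
reader 0.49 [28.6 96.7] [0.51  0.568 0.   ]
```

View pics/w1.png

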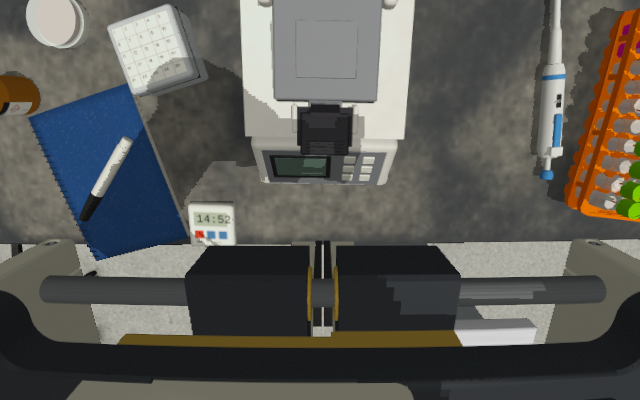

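The wrist view shows the tab pad at (323,145) and the lid front at (324,99). The reader's yaw is about -2° and it lines up with the tool. Next I press the tab.

```bash
python3 -m handwheel '[{"delta_pos":[0.3,0,-0.8],"dr":[0,0,0]},{"delta_pos":[0.3,0,-0.8],"dr":[0,0,0]},{"delta_pos":[0.3,0,-0.8],"dr":[0,0,-1.5]},{"delta_pos":[0.3,0,-0.8],"dr":[0,0,0]},{"delta_pos":[0.27,0,-0.8],"dr":[0,0,0]},{"delta_pos":[0,0,-0.2],"dr":[0,0,0]},{"delta_pos":[0,0,0],"dr":[0,0,0]},{"delta_pos":[0,0,0],"dr":[0,0,0]}]'
python3 -m handwheel '[{"delta_pos":[0,0,-0.1],"dr":[0,0,0]},{"delta_pos":[0,0,-0.1],"dr":[0,0,0]},{"delta_pos":[0,0,-0.1],"dr":[0,0,0]},{"delta_pos":[0,0,-0.1],"dr":[0,0,0]},{"delta_pos":[0,0,-0.1],"dr":[0,0,0]},{"delta_pos":[0,0,0],"dr":[0,0,0]},{"delta_pos":[0,0,0],"dr":[0,0,0]}]'
python3 - <<'E'
from h import *
c=calibration('wrist')
snap('wrist','w2.png')
E
```

```text
t: 3.65
eef_pos: [0.4518, 0.1854, 0.1505]
ee_rot: [-3.141, -0.001, -0.031]
force: [0.4, 0.7, -0.1]
width: 0.0004
gripper_force: 0.0
t: 4.35
eef_pos: [0.4516, 0.1848, 0.1346]
ee_rot: [3.141, 0.0, -0.032]
force: [-2.1, 0.7, 2.8]
width: 0.0004
gripper_force: 1.3
```

View pics/w2.png

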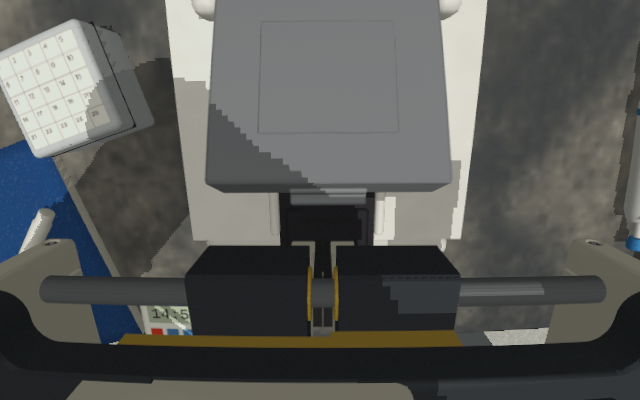

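The lid's front edge is still low, at row 190, so it may be starting to rise or still latched. I'll press slightly further and look again.

```bash
python3 -m handwheel '[{"delta_pos":[0,0,-0.08],"dr":[0,0,0]},{"delta_pos":[0,0,0],"dr":[0,0,0]},{"delta_pos":[0,0,0],"dr":[0,0,0]},{"delta_pos":[0,0,0],"dr":[0,0,0]},{"delta_pos":[0,0,0],"dr":[0,0,0]}]'
python3 - <<'E'
from h import *
snap('wrist','w3.png')
E
```

```text
t: 4.9
eef_pos: [0.4517, 0.1849, 0.1326]
ee_rot: [-3.141, -0.0, -0.032]
force: [-4.5, 0.7, 9.0]
width: 0.0007
gripper_force: 4.2
```

View pics/w3.png

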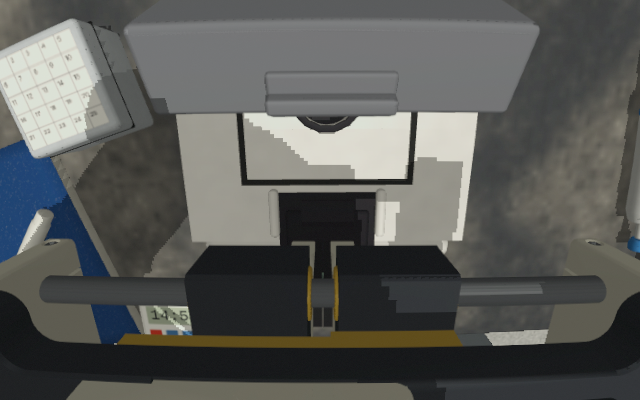

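The lid has sprung up, and its lip now shows at rows 75–115. I'll raise the fingers into the hood's opening and push the lid back.

```bash
python3 -m handwheel '[{"delta_pos":[0,0,0.87],"dr":[0,0,0]},{"delta_pos":[0,0,0.87],"dr":[0,0,0]},{"delta_pos":[0.5,-0.05,0],"dr":[0,0,0]},{"delta_pos":[0.5,-0.05,0],"dr":[0,0,0]},{"delta_pos":[0.5,0,0],"dr":[0,0,0]},{"delta_pos":[0.3,0,0],"dr":[0,0,0]},{"delta_pos":[0.2,0,0],"dr":[0,0,0]},{"delta_pos":[0.2,0,0],"dr":[0,0,0]},{"delta_pos":[0.2,0,0],"dr":[0,0,0]}]'
python3 -m handwheel '[{"delta_pos":[0.2,0,0],"dr":[0,0,0]},{"delta_pos":[0.2,0,0],"dr":[0,0,0]},{"delta_pos":[0.2,0,0],"dr":[0,0,0]},{"delta_pos":[0.2,0,0],"dr":[0,0,0]},{"delta_pos":[0.2,0,0],"dr":[0,0,0]},{"delta_pos":[0.2,0,0],"dr":[0,0,0]},{"delta_pos":[0.2,0,0],"dr":[0,0,0]},{"delta_pos":[0.2,0,0],"dr":[0,0,0]},{"delta_pos":[0.2,0,0],"dr":[0,0,0]},{"delta_pos":[0.2,0,0],"dr":[0,0,0]}]'
python3 - <<'E'
from h import *
snap('wrist','w4.png')
E
```

```text
t: 5.85
eef_pos: [0.5238, 0.1817, 0.184]
ee_rot: [3.141, 0.001, -0.032]
force: [-0.7, -0.0, 0.3]
width: 0.0003
gripper_force: 0.3
t: 6.85
eef_pos: [0.5841, 0.1818, 0.1843]
ee_rot: [3.142, 0.0, -0.032]
force: [-1.1, -0.1, -0.1]
width: 0.0001
gripper_force: 0.0
```

View pics/w4.png

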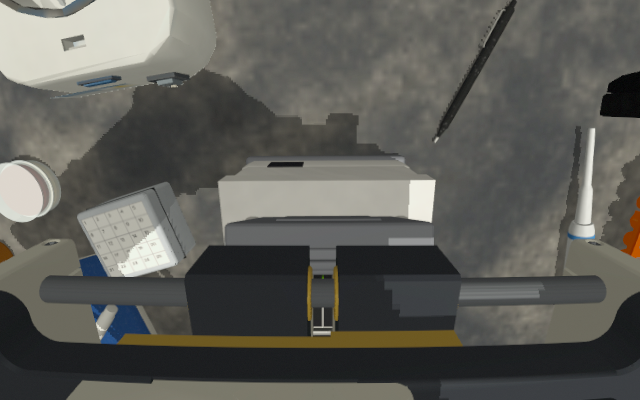

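The lid stands upright behind the fingers, at row 235. I'll nudge it a little more to the stop, then back off and locate the cap.

```bash
python3 -m handwheel '[{"delta_pos":[0.15,0,0],"dr":[0,0,0]},{"delta_pos":[0.1,0,0],"dr":[0,0,0]},{"delta_pos":[0,0,0],"dr":[0,0,0]},{"delta_pos":[0,0,0],"dr":[0,0,0]},{"delta_pos":[0,0,0],"dr":[0,0,0]}]'
python3 -m handwheel '[{"delta_pos":[-0.5,0,0],"dr":[0,0,0]},{"delta_pos":[-0.8,0,0],"dr":[0,0,0]},{"delta_pos":[-1,0,0.5],"dr":[0,0,0]},{"delta_pos":[-1,0,0.5],"dr":[0,0,0]},{"delta_pos":[-1,0,0.5],"dr":[0,0,0]},{"delta_pos":[-0.5,0,0.5],"dr":[0,0,0]},{"delta_pos":[0,0,0],"dr":[0,0,0]},{"delta_pos":[0,0,0],"dr":[0,0,0]},{"delta_pos":[0,0,0],"dr":[0,0,0]}]'
python3 - <<'E'
from h import *
s=get_state();c=calibration('wrist')
snap('wrist','w5.png');snap('scene','s5.png');snap('top','t5.png')
for cam,cc in (('wrist',c),('scene',None),('top',None)):
  for q,z in [('cap_top',.12),('lid_front',.202)]:
    for d in mark_of(cam,q)[:2]: print(cam,q,round(d['conf'],2),np.round(d['location'],1),np.round(atz(cam,d['location'],z,cc),3))
E
```

```text
t: 7.4
eef_pos: [0.5889, 0.1817, 0.1841]
ee_rot: [3.141, 0.004, -0.032]
force: [-10.2, 2.1, 5.1]
width: 0.0005
gripper_force: 5.1
t: 8.3
eef_pos: [0.4474, 0.1818, 0.2437]
ee_rot: [3.141, 0.001, -0.032]
force: [0.3, 0.2, 0.2]
width: 0.0005
gripper_force: 0.0
wrist cap_top 0.6 [322.7  91.8] [0.538 0.178 0.12 ]
scene cap_top 0.48 [354.  197.8] [0.528 0.182 0.12 ]
scene lid_front 0.83 [377.8 161. ] [0.605 0.185 0.202]
scene lid_front 0.74 [257.  183.9] [0.328 0.312 0.202]
top lid_front 0.52 [345.2 161.3] [0.602 0.18  0.202]
```

View pics/w5.png

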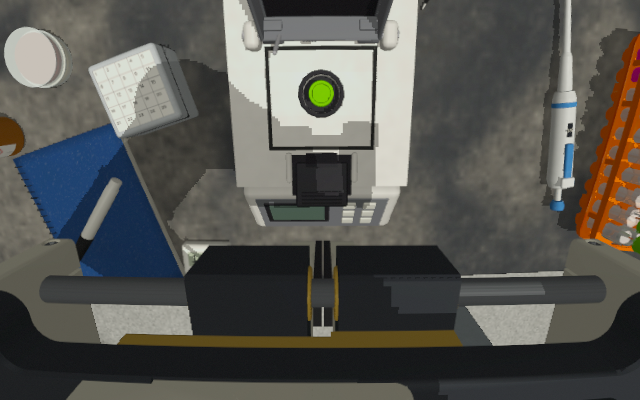

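The lid is fully back and the cap's centre is at (321,93), which puts it at about (0.538, 0.178). I'll press it down.

```bash
python3 -m handwheel '[{"delta_pos":[1,-0.1,0],"dr":[0,0,0]},{"delta_pos":[0.95,0,-0.3],"dr":[0,0,0]},{"delta_pos":[0.7,0,-0.6],"dr":[0,0,0]},{"delta_pos":[0.3,0,-0.7],"dr":[0,0,0]},{"delta_pos":[0,0,-0.8],"dr":[0,0,0]},{"delta_pos":[0,0,-0.6],"dr":[0,0,0]},{"delta_pos":[0,0,-0.2],"dr":[0,0,0]},{"delta_pos":[0,0,0],"dr":[0,0,0]},{"delta_pos":[0,0,0],"dr":[0,0,0]}]'
python3 -m handwheel '[{"delta_pos":[0,0,-0.06],"dr":[0,0,0]},{"delta_pos":[0,0,-0.06],"dr":[0,0,0]},{"delta_pos":[0,0,-0.06],"dr":[0,0,0]},{"delta_pos":[0,0,-0.06],"dr":[0,0,0]},{"delta_pos":[0,0,-0.06],"dr":[0,0,0]},{"delta_pos":[0,0,-0.06],"dr":[0,0,0]},{"delta_pos":[0,0,0],"dr":[0,0,0]},{"delta_pos":[0,0,0],"dr":[0,0,0]}]'
```

```text
t: 9.65
eef_pos: [0.5362, 0.1792, 0.1493]
ee_rot: [-3.141, -0.001, -0.032]
force: [0.4, -0.8, 0.5]
width: 0.0004
gripper_force: 0.0
t: 10.45
eef_pos: [0.5357, 0.1789, 0.1375]
ee_rot: [-3.142, -0.0, -0.032]
force: [-0.4, 0.1, 1.6]
width: 0.0004
gripper_force: 0.7
```

```bash
python3 -m handwheel '[{"delta_pos":[0,0,-0.05],"dr":[0,0,0]},{"delta_pos":[0,0,-0.05],"dr":[0,0,0]},{"delta_pos":[0,0,-0.05],"dr":[0,0,0]},{"delta_pos":[0,0,0],"dr":[0,0,0]},{"delta_pos":[0,0,0],"dr":[0,0,0]}]'
python3 -m handwheel '[{"delta_pos":[0,0,-0.05],"dr":[0,0,0]},{"delta_pos":[0,0,-0.03],"dr":[0,0,0]},{"delta_pos":[0,0,0],"dr":[0,0,0]},{"delta_pos":[0,0,0],"dr":[0,0,0]}]'
```

```text
t: 10.95
eef_pos: [0.5356, 0.1789, 0.1328]
ee_rot: [3.142, 0.0, -0.032]
force: [0.5, 0.8, 1.4]
width: 0.0006
gripper_force: 0.5
t: 11.35
eef_pos: [0.5359, 0.1789, 0.1313]
ee_rot: [-3.141, -0.001, -0.032]
force: [-2.5, 0.6, 8.2]
width: 0.0005
gripper_force: 3.9
```

```bash
python3 -m handwheel '[{"delta_pos":[0,0,-0.05],"dr":[0,0,0]},{"delta_pos":[0,0,0],"dr":[0,0,0]},{"delta_pos":[0,0,0],"dr":[0,0,0]},{"delta_pos":[0,0,0],"dr":[0,0,0]}]'
python3 -m handwheel '[{"delta_pos":[0,0,-0.03],"dr":[0,0,0]},{"delta_pos":[0,0,0],"dr":[0,0,0]},{"delta_pos":[0,0,0],"dr":[0,0,0]},{"delta_pos":[0,0,0],"dr":[0,0,0]}]'
```

```text
t: 11.75
eef_pos: [0.5363, 0.179, 0.1312]
ee_rot: [-3.141, -0.002, -0.031]
force: [-6.3, -0.7, 18.5]
width: 0.0005
gripper_force: 8.9
t: 12.15
eef_pos: [0.5365, 0.1791, 0.1311]
ee_rot: [-3.141, -0.003, -0.031]
force: [-7.0, -0.6, 24.6]
width: 0.0006
gripper_force: 12.0
```

The tube is on its stop: 25 N and no further travel. Next I go up, over and behind the lid.

```bash
python3 -m handwheel '[{"delta_pos":[0,0,0.4],"dr":[0,0,0]},{"delta_pos":[0,0,1],"dr":[0,0,0]},{"delta_pos":[0,0,1],"dr":[0,0,0]},{"delta_pos":[0,0,1],"dr":[0,0,0]},{"delta_pos":[0,0,1],"dr":[0,0,0]},{"delta_pos":[0,0,0.3],"dr":[0,0,0]},{"delta_pos":[0,0,0],"dr":[0,0,0]},{"delta_pos":[0,0,0],"dr":[0,0,0]}]'
python3 -m handwheel '[{"delta_pos":[0.9,0,0],"dr":[0,0,0]},{"delta_pos":[0.9,0,0],"dr":[0,0,0]},{"delta_pos":[0.9,0,0],"dr":[0,0,0]},{"delta_pos":[0.9,0,0],"dr":[0,0,0]},{"delta_pos":[0.3,0,0],"dr":[0,0,0]},{"delta_pos":[0,0,0],"dr":[0,0,0]},{"delta_pos":[0,0,0],"dr":[0,0,0]}]'
python3 - <<'E'
from h import *
s=get_state();print(s['eef_pos'])
a=snap('wrist','w6.png');b=snap('scene','s6.png')
cv2.imwrite('pics/c6.png',np.hstack([cv2.resize(b[120:280,260:440],None,fx=2.5,fy=2.5)])[...,::-1])
E
```

```text
t: 12.95
eef_pos: [0.535, 0.1787, 0.268]
ee_rot: [3.141, 0.002, -0.032]
force: [-0.0, -0.9, -0.7]
width: 0.0008
gripper_force: 0.0
t: 13.65
eef_pos: [0.6518, 0.1786, 0.2678]
ee_rot: [3.141, 0.002, -0.033]
force: [-0.5, 0.7, -0.6]
width: 0.0002
gripper_force: 0.0
[0.65183292 0.17861684 0.26777935]
```

View pics/c6.png

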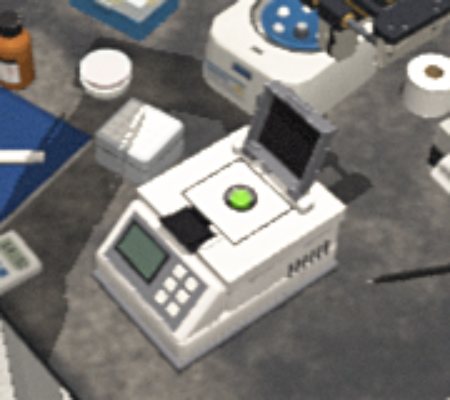

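In the scene crop the lid is open at (290,135), the green cap sits low at (240,198), and the fingers hang behind the lid. I'll lower them and draw the lid forward.

```bash
python3 -m handwheel '[{"delta_pos":[0,0,-0.7],"dr":[0,0,0]},{"delta_pos":[0,0,-0.8],"dr":[0,0,0]},{"delta_pos":[0,0,-0.8],"dr":[0,0,0]},{"delta_pos":[0,0,0],"dr":[0,0,0]},{"delta_pos":[0,0,0],"dr":[0,0,0]}]'
python3 -m handwheel '[{"delta_pos":[-0.2,0,0],"dr":[0,0,0]},{"delta_pos":[-0.2,0,0],"dr":[0,0,0]},{"delta_pos":[-0.2,0,0],"dr":[0,0,0]},{"delta_pos":[-0.2,0,0],"dr":[0,0,0]},{"delta_pos":[-0.2,0,0],"dr":[0,0,0]},{"delta_pos":[-0.2,0,0],"dr":[0,0,0]},{"delta_pos":[-0.2,0,0],"dr":[0,0,0]},{"delta_pos":[-0.2,0,0],"dr":[0,0,0]},{"delta_pos":[-0.2,0,0],"dr":[0,0,0]},{"delta_pos":[-0.2,0,0],"dr":[0,0,0]}]'
python3 -m handwheel '[{"delta_pos":[-0.2,0,0],"dr":[0,0,0]},{"delta_pos":[-0.2,0,0],"dr":[0,0,0]},{"delta_pos":[-0.1,0,0],"dr":[0,0,0]},{"delta_pos":[0,0,0],"dr":[0,0,0]},{"delta_pos":[0,0,0],"dr":[0,0,0]},{"delta_pos":[0,0,0],"dr":[0,0,0]},{"delta_pos":[0,0,0],"dr":[0,0,0]},{"delta_pos":[0,0,0],"dr":[0,0,0]}]'
python3 - <<'E'
from h import *
b=snap('scene','s7.png')
cv2.imwrite('pics/c7.png',cv2.resize(b[120:280,260:440],None,fx=2.5,fy=2.5)[...,::-1])
E
```

```text
t: 14.25
eef_pos: [0.6524, 0.179, 0.2012]
ee_rot: [3.141, -0.0, -0.032]
force: [0.3, 0.5, 0.2]
width: 0.0008
gripper_force: 0.0
t: 15.25
eef_pos: [0.5922, 0.1789, 0.2002]
ee_rot: [3.142, 0.0, -0.032]
force: [0.8, 0.7, 0.2]
width: 0.0005
gripper_force: 0.1
t: 16.05
eef_pos: [0.5778, 0.1788, 0.2001]
ee_rot: [3.141, 0.0, -0.032]
force: [-0.3, 0.2, -0.6]
width: 0.0002
gripper_force: 0.0
```

View pics/c7.png

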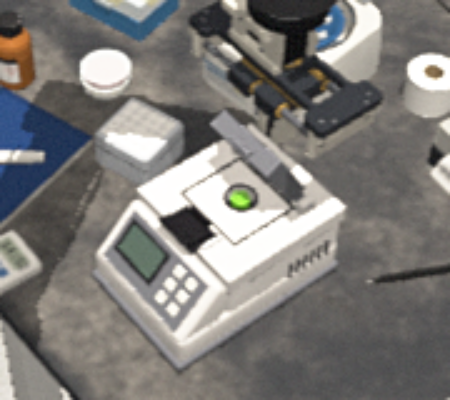

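The lid has sunk to its 1.05 rest, with its front edge up at (225,125) in the crop, clear in front of the fingers. I'll go over its front edge and press it down along its arc.

```bash
python3 -m handwheel '[{"delta_pos":[0,0,0.8],"dr":[0,0,0]},{"delta_pos":[0,0,0.7],"dr":[0,0,0]},{"delta_pos":[-0.3,0,0],"dr":[0,0,0]},{"delta_pos":[-0.3,0,0],"dr":[0,0,0]},{"delta_pos":[0,0,-0.5],"dr":[0,0,0]},{"delta_pos":[0,0,-0.47],"dr":[0,0,0]},{"delta_pos":[-0.3,0,-0.16],"dr":[0,0,0]},{"delta_pos":[-0.3,0,-0.17],"dr":[0,0,0]},{"delta_pos":[-0.2,0,-0.18],"dr":[0,0,0]},{"delta_pos":[-0.2,0,-0.19],"dr":[0,0,0]}]'
python3 -m handwheel '[{"delta_pos":[-0.17,0,-0.21],"dr":[0,0,0]},{"delta_pos":[-0.16,0,-0.22],"dr":[0,0,0]},{"delta_pos":[-0.12,0,-0.25],"dr":[0,0,0]},{"delta_pos":[-0.12,0,-0.25],"dr":[0,0,0]},{"delta_pos":[-0.08,0,-0.27],"dr":[0,0,0]},{"delta_pos":[0,0,0],"dr":[0,0,0]},{"delta_pos":[0,0,0],"dr":[0,0,0]}]'
python3 -m handwheel '[{"delta_pos":[-0.03,0,-0.1],"dr":[0,0,0]},{"delta_pos":[0,0,-0.1],"dr":[0,0,0]},{"delta_pos":[0,0,-0.07],"dr":[0,0,0]},{"delta_pos":[0,0,0],"dr":[0,0,0]},{"delta_pos":[0,0,0],"dr":[0,0,0]}]'
```

```text
t: 17.1
eef_pos: [0.5291, 0.179, 0.1954]
ee_rot: [-3.141, -0.001, -0.032]
force: [0.6, 0.3, -0.4]
width: 0.0005
gripper_force: 0.0
t: 17.8
eef_pos: [0.5101, 0.1788, 0.1589]
ee_rot: [3.141, 0.0, -0.032]
force: [0.2, 0.2, 0.2]
width: 0.0006
gripper_force: 0.0
t: 18.3
eef_pos: [0.5093, 0.1789, 0.1513]
ee_rot: [-3.141, -0.0, -0.032]
force: [-0.8, 0.3, 2.2]
width: 0.0007
gripper_force: 1.2
```

```bash
python3 -m handwheel '[{"delta_pos":[0,0,-0.05],"dr":[0,0,0]},{"delta_pos":[0,0,-0.05],"dr":[0,0,0]},{"delta_pos":[0,0,0],"dr":[0,0,0]},{"delta_pos":[0,0,0],"dr":[0,0,0]},{"delta_pos":[0,0,0],"dr":[0,0,0]}]'
python3 -m handwheel '[{"delta_pos":[0,0,-0.05],"dr":[0,0,0]},{"delta_pos":[0,0,0],"dr":[0,0,0]},{"delta_pos":[0,0,0],"dr":[0,0,0]},{"delta_pos":[0,0,0],"dr":[0,0,0]}]'
```

```text
t: 18.8
eef_pos: [0.5093, 0.1789, 0.1505]
ee_rot: [-3.141, -0.001, -0.031]
force: [-10.1, -1.2, 25.6]
width: 0.0004
gripper_force: 13.1
t: 19.2
eef_pos: [0.5094, 0.1789, 0.1501]
ee_rot: [-3.141, -0.002, -0.031]
force: [-14.7, -1.4, 35.3]
width: 0.0006
gripper_force: 17.9
```

The lid is hard on its seat. I'll back off upward and to the front, then look.

```bash
python3 -m handwheel '[{"delta_pos":[0,0,0.3],"dr":[0,0,0]},{"delta_pos":[0,0,0.8],"dr":[0,0,0]},{"delta_pos":[-0.3,0,1],"dr":[0,0,0]},{"delta_pos":[-0.8,0,1],"dr":[0,0,0]},{"delta_pos":[-1,0,0.8],"dr":[0,0,0]},{"delta_pos":[-1,0,0.3],"dr":[0,0,0]},{"delta_pos":[0,0,0],"dr":[0,0,0]},{"delta_pos":[0,0,0],"dr":[0,0,0]},{"delta_pos":[0,0,0],"dr":[0,0,0]},{"delta_pos":[0,0,0],"dr":[0,0,0]}]'
python3 - <<'E'
from h import *
a=snap('wrist','w8.png');b=snap('scene','s8.png')
A=a[0:240,140:500];B=cv2.resize(b[140:270,270:410],None,fx=2,fy=2)[:240]
cv2.imwrite('pics/c8.png',np.hstack([A,B])[...,::-1])
E
```

```text
t: 20.2
eef_pos: [0.4166, 0.1788, 0.2717]
ee_rot: [3.14, 0.001, -0.033]
force: [0.6, 0.9, 0.2]
width: 0.0005
gripper_force: 0.0
```

View pics/c8.png

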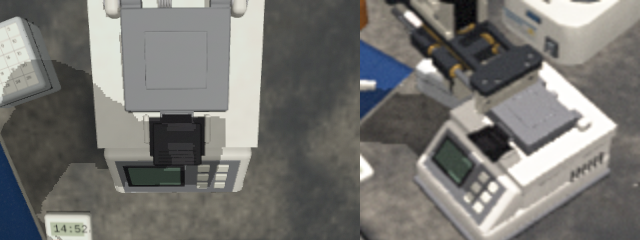

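Both views show the lid flat and shut (wrist crop (175,60), scene crop (540,115)). It is still down a second after release, the tab is at rest and the arm is clear.

```bash
python3 -c "
from station import *
print(job_done())"
```

```text
the job is handed in; nothing more can be done
None
```

The tube is pressed fully home and the lid is shut and held by its latch, with the arm clear; the job was handed in at about 20 s, and I saw no bystander touched or moved.

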